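Put the carburettor parts away in the tray under the ledge

ROBOT

A 6-joint arm with a two-finger parallel gripper is mounted at the origin on the work surface. World frame = base frame: x ahead of the robot, y to its left, z up, the work surface at z = 0. Lengths are in mm, angles in rad, forces in N, time in s.
With the tool pointing down it reaches from about 400 to 925 mm from the base axis. Payload 12.5 kg.
Tool frame: the origin (TCP) lies on the centre line of the jaws, within the pads' length; the fingertips stand 17 mm ahead of it and the grasp point (between the pads) lies 2 mm behind it; z points along the fingers, y is the line along which they close (so a half turn about z gives the same grasp; the last joint's range is limited). The gripper opens to 95 mm and grips with 3 to 60 N. Pads are 20 mm wide; open, the fingers measure 119 mm over their backs; the gripper's body (75 mm by 180 mm) begins 59 mm behind the grasp point.
Start: joints at [-1.269, 0.491, 1.559, -0, 1.092, -0.106], TCP at [247.893, -573.754, 231.661] pointing down, gripper open.
Joint ranges: [-3.1, 3.1], [-0.84, 2.19], [0.05, 2.79], [-1.13, 4.28], [0.06, 2.93], [-2.69, 2.69]. Speed limits (rad/s): [2.22, 2.22, 2.79, 3.14, 3.14, 3.14].

INTERFACE

Orientations are given as [roll, pitch, yaw] about the fixed x, y, z axes, in that order (R = Rz(yaw) Ry(pitch) Rx(roll)).
In Python, from cell import env gives the robot as it stands.
- The arm moves only by the tool drive_tool, never from a script. Its argument "deltas" is text: rows parted by semicolons, each of 4 numbers parted by spaces: the shift along the world's x, y, z normalised to -1 to 1, where 1 is 100 mm, then the turn about the world's z normalised to -1 to 1, where 1 is 180 degrees. A call has 1 to 10 rows; each row shifts and turns the commanded pose from where the row before left it; what a row does not reach is not made up. A row lasts 1/12 s, in which the tool goes at most 41.7 mm and 7.16 degrees, less where a joint would pass 70% of its speed; a pose out of reach is approached as far as the arm can. A call with a number of a shift or a turn outside -1 to 1 is refused whole. A call with a gripper value outside its range is refused whole. "gripper" is the closure, from 0 (fully open) to 1 (shut), set as the call begins (left out, the last holds). The fingers move at their own pace and stop on an object; the grip force is fixed at half the most. Time passes only in rows, so rows that do not move let the fingers close. It gives the time, the measured TCP pose, the force, the opening and the grip force at its end, in the units of the state.
- env.state(): the state, without advancing time (a new reading comes with each control period).
- env.read_camera(name): name is "scene" or "side" or "wrist"; returns (picture, depth): 400x640x3 uint8, red, green, blue; 400x640 float32, mm along the optical axis (not along the pixel's ray), 0 where there is no reading.
- env.camera_params(name): a dict with "mtx" (3x3 intrinsics, pixels), "camera_from_world" (4x4, takes a point from world to camera coordinates); the wrist camera has in their place "mount" (4x4, takes a point from camera to tool coordinates, whose origin is the TCP and whose axes are the flange's). Camera axes: x right, y down, z forward; pixel columns grow to the right and rows downward; lengths in mm; the calibration is good to about 2 mm. A picture is of the moment at which its call begins: read the wrist's pose just before it. camera_params takes no time and is no camera call.
- env.job_done(): hands the job in; it is judged then, once.
The state is a dict: "t": time; "joints": joint angles; "qvel": joint speeds; "tau": joint torques, N m; "eef_pos": TCP position; "tcp_rot": TCP orientation; "ft_force": force on the tool from outside, world axes, zero at the start; "moment": the same for the moment, N m; "opening": opening from 0.0 (shut) to 1.0 (fully open); "grip_force": force on a finger pad.
Only numpy, scipy, OpenCV 4.12 (cv2) and the standard library are available. Lean on these libraries where they do the work, as an engineer would, in place of code of your own. Each camera call takes 0.05 s, during which the arm holds its last target. There are 200 camera calls.

TASK

Slide the guard door of the terrazzo ledge fully open, fetch the hidden tray out from under the ledge with the drag hook through its eye, and load every fuel tap into the tray's left bay (the side the door slides to) and every float bowl into its right bay. Then push the tray fully home, slide the door fully shut, and leave the hook lying on its rubber pad as it was; keep the door fully open whenever the tray is out, and leave the other things on the bench where they are.

Things in the scene. Friction and masses are not known exactly. Their poses are not given: they have to be found in the camera images.
- ledge: fixed grey terrazzo ledge: slab on piers, underside 70, top 90 mm above the table. Origin: on the table, below the slab's front edge, in the middle of the tray's bay. Its x points in under the slab (away from the robot), y left along the front edge, z up. Slab spans y -160 to +420 mm, x 0 to 240. The bay is open from y -130 to +150 mm below the slab. A carburettor and a can stand fixed on the slab at x above 150 mm
- door (a joint): guard door, m, 0 = shut in front of the bay, grows as it slides left (ledge +y), 0.26 = fully open at its stop. Grey sheet panel 260 mm wide, 5 mm thick, 10 mm in front of the slab's edge, 3 to 86 mm above the table; moves with about 1.5 N of friction and stays where it is left
- door_tab (a point): grip point on the door's upright steel tab, 18 mm below its top. The tab is 22 mm wide (along the ledge's y), 14 mm thick, 85 to 140 mm above the table, so it stands 50 mm proud of the slab. Site is 122 mm above the table, at ledge x -10 mm, y -50 mm when shut
- tray (a joint): tray, m, 0 = fully home under the ledge, grows as it is drawn out towards the robot (ledge -x), 0.17 = fully out at its stop; about 1.5 N of friction, stays put. Starts up to 8 mm out. Steel tray 140 (x) x 230 (y) mm, walls 4 mm, a 4 mm divider along x parts it into left (+y) and right bays. Above the table: floor 8, outer walls 26, divider 36 mm. Fully out, the front 111 mm of the bays are clear of the slab
- tray_eye (a point): centre of the tray's drawbar eye: a flat-lying round-bar steel ring, hole 22 mm, outer 36 mm, bar 7 mm thick, its middle 17 mm above the table (top 20.5). At ledge y 0, x = 35 mm minus the tray's joint value, so hidden below the slab at home. Its axes are the ledge's. In its frame the bays' insides span x +24 to +156 mm and y +2 to +111 mm (left) or -2 to -111 mm (right)
- hook: drag hook: a wooden grip block 90 x 22 (its y) x 34 mm high, from x -55 to +35 mm, with a 7 mm steel rod from its front end along +x at 26 mm above its underside, bent straight down at x = 125 mm. Origin: underside of the block, at the centre of mass; z up. 200 g. Lying on a flat surface it rests on the block's underside, the bent tip 2 mm clear of it
- hook_tip (a point): lower end of the hook's bent-down tip (7 mm thick, reaches 20 mm below the rod's underside), at 125, 0, 2 mm in the hook's frame
- hook_rest: fixed black rubber pad 250 x 70 x 4 mm where the hook lies. Origin: on the table below the place of the hook's origin; x along the hook (the hook at home has the pad's origin and axes, 4 mm higher). Pad spans x -82 to +168 mm
- tap1: brass fuel tap standing on its flange: flange 34 (its x) x 24 (its y) x 5 mm thick, round body 20 mm in diameter from 5 to 34 mm up, small lever bar on top (26 along x, 8 wide, top at 40 mm), a spout 7 mm thick sticking out along its +x to 22 mm from the axis, 18 mm up. Origin: underside, on the body's axis; z up. Grip the round body across y. 120 g, may be absent
- tap2: brass fuel tap standing on its flange: flange 34 (its x) x 24 (its y) x 5 mm thick, round body 20 mm in diameter from 5 to 34 mm up, small lever bar on top (26 along x, 8 wide, top at 40 mm), a spout 7 mm thick sticking out along its +x to 22 mm from the axis, 18 mm up. Origin: underside, on the body's axis; z up. Grip the round body across y. 120 g, may be absent
- bowl1: faded aluminium float bowl: open-topped box 44 (its x) x 36 (its y) x 36 mm high, walls 3 mm. Origin: centre of the underside; z up. Grip it from outside across y. 90 g, may be absent
- bowl2: faded aluminium float bowl: open-topped box 44 (its x) x 36 (its y) x 36 mm high, walls 3 mm. Origin: centre of the underside; z up. Grip it from outside across y. 90 g, may be absent
- vacuum_cap: bystander, leave alone: blue plastic vacuum cap, 18 mm across, 21 mm high
- jet_wrench: bystander, leave alone: steel jet wrench, 150 mm long, lying flat
- screwdriver: bystander, leave alone: screwdriver, 190 mm long, lying
- needle_jar: bystander, leave alone: amber glass jar with steel cap, 52 mm across, 70 mm high
- gasket_carrier: bystander, leave alone: dark steel ring, 56 mm across, 7 mm high
- jet_block: bystander, leave alone: aluminium block with three holes, 60 x 40 x 22 mm
Mind the look-alikes: they are no part of the job. There is more than one size of the hook; the one meant has the size given above. What is shaped like the bowl1 but purple is not meant.

How it is judged:
By the outcome, as a careful person would: the job done as asked, in the order asked, and still so for the second after the job is handed in, with the robot touching nothing.
Of tap1, tap2, bowl1, bowl2 only 2 to 4 are there at a start; the rules pass over those that are not, and their reading is None.
At some moment in a run one of tap1, tap2, bowl1, bowl2 may be knocked a few centimetres aside while the robot is not near it.
Once in a run the grip may slacken for a moment while it holds something.
It also fails if it takes over 210 s, if anything falls off the work surface, if the arm or the gripper's body presses on something with over 40 N, if the wrist force passes 120 N, or if a joint passes its speed limit or range.

## Working session

There is one attempt and no reset: what is moved stays moved. The work goes in short steps, Python scripts to look and compute and a tool call to move; the robot and the scene stay as the last step left them, time stands still between calls to the robot, and variables do not carry over. Pictures are saved under pics/ and viewed, at most 14 in all, crops included, and the job is handed in when it is done.

Besides the shell and the picture viewer there is one more tool, called after "Call:" as a command line: name --argument value ..., lists and objects as JSON in quotes. drive_tool: Moves the arm, as the interface text tells. Its arguments: {"type":"object","properties":{"deltas":{"type":"string"},"gripper":{"type":"number"}},"required":["deltas"]}

```bash
mkdir -p pics; cat > h.py <<'E'
from cell import env
import numpy as np, cv2
from scipy.spatial.transform import Rotation as R
def grab(n):
    s=env.state(); p=env.camera_params(n); img,d=env.read_camera(n)
    if n=='wrist':
        T=np.eye(4); T[:3,:3]=R.from_euler('xyz',s['tcp_rot']).as_matrix(); T[:3,3]=s['eef_pos']
        W=T@np.array(p['mount'])
    else: W=np.linalg.inv(np.array(p['camera_from_world']))
    np.savez(f'/tmp/{n}.npz',img=img,d=d,K=p['mtx'],W=W); return img,d
def load(n): return np.load(f'/tmp/{n}.npz')
def w(n,u,v,z=None):
    f=load(n); K=f['K'];W=f['W']; r=np.array([(u-K[0,2])/K[0,0],(v-K[1,2])/K[1,1],1.])
    if z is None:
        p=f['d'][max(v-1,0):v+2,max(u-1,0):u+2]; p=p[p>0]; c=r*np.median(p) if len(p) else r*0
        return (W[:3,:3]@c+W[:3,3]).round(1)
    q=W[:3,:3]@r; return (W[:3,3]+q*(z-W[2,3])/q[2]).round(1)
def cloud(n):
    f=load(n);K=f['K'];W=f['W'];d=f['d']; v,u=np.mgrid[:d.shape[0],:d.shape[1]]
    c=np.stack([(u-K[0,2])/K[0,0]*d,(v-K[1,2])/K[1,1]*d,d],-1)
    return c@W[:3,:3].T+W[:3,3]
def save(n,img,box=None,k=1):
    if box: img=img[box[1]:box[3],box[0]:box[2]]
    cv2.imwrite(f'pics/{n}.png',cv2.resize(img[...,::-1],None,fx=k,fy=k,interpolation=cv2.INTER_CUBIC))
E
python3 - <<'E'
from h import *
a,_=grab('scene');b,_=grab('side')
save('scene1',a,k=1.25);save('side1',b,k=1.25)
s=env.state();print(s)
for n in('scene','side'):print(load(n)['W'].round(2),load(n)['K'])
print(env.camera_params('wrist'))
E
```

```text
{'t': 0.1, 'joints': array([-1.26859294e+00,  4.91509850e-01,  1.55938737e+00, -3.85376868e-05,
        1.09169473e+00, -1.05559266e-01]), 'qvel': array([ 2.37874118e-04, -2.09849235e-03, -1.34753624e-03,  5.50420634e-04,
        8.40507124e-05,  7.03768403e-06]), 'tau': array([ 4.18305950e-03, -6.13625765e+01, -2.58605790e+01,  6.94520446e-02,
        4.70434316e-02, -4.77607364e-05]), 'eef_pos': array([ 247.82509091, -573.55205603,  231.11399958]), 'tcp_rot': array([-3.14059532e+00, -7.12987638e-05,  4.07780401e-01]), 'ft_force': array([-0.87629131,  0.89890711,  0.00885022]), 'moment': array([-0.00059608,  0.0242643 ,  0.01296482]), 'grip_force': 0.0, 'opening': 1.0018355390145057}
[[-7.90000e-01  4.20000e-01 -4.50000e-01  1.01595e+03]
 [ 6.20000e-01  5.20000e-01 -5.90000e-01  6.97780e+02]
 [-1.00000e-02 -7.40000e-01 -6.70000e-01  8.98910e+02]
 [ 0.00000e+00  0.00000e+00  0.00000e+00  1.00000e+00]] [[399.24110985   0.         320.89089583]
 [  0.         399.24110985 204.74115854]
 [  0.           0.           1.        ]]
[[-9.8000e-01 -1.0000e-01  1.5000e-01  2.7731e+02]
 [-1.8000e-01  6.1000e-01 -7.7000e-01  1.0668e+03]
 [-1.0000e-02 -7.9000e-01 -6.2000e-01  9.7558e+02]
 [ 0.0000e+00  0.0000e+00  0.0000e+00  1.0000e+00]] [[423.08206867   0.         322.81955775]
 [  0.         423.08206867 200.83432049]
 [  0.           0.           1.        ]]
{'mtx': array([[287.50300508,   0.        , 315.79195251],
       [  0.        , 287.50300508, 192.9698326 ],
       [  0.        ,   0.        ,   1.        ]]), 'mount': array([[ 1.07328807e-03, -9.65631783e-01, -2.59911731e-01,
         7.28355927e+01],
       [ 9.99999216e-01,  1.20385437e-03, -3.43165780e-04,
         8.08615355e-01],
       [ 6.44267657e-04, -2.59911159e-01,  9.65632318e-01,
        -1.52068067e+02],
       [ 0.00000000e+00,  0.00000000e+00,  0.00000000e+00,
         1.00000000e+00]])}
```

View pics/scene1.png

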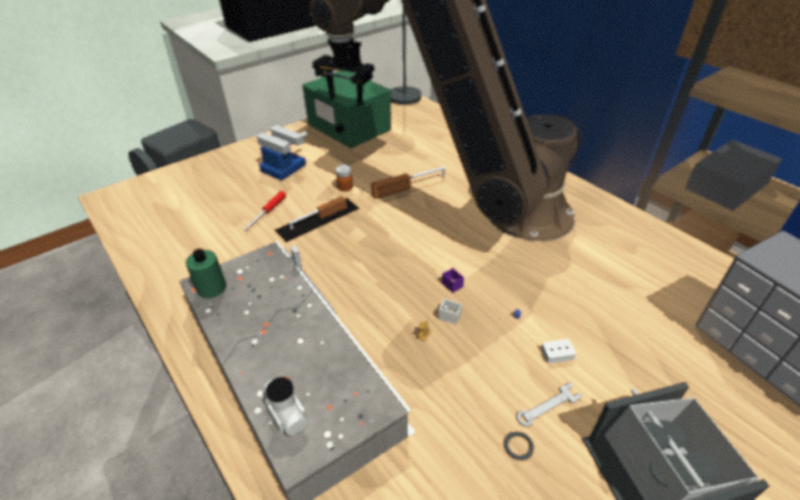

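View pics/side1.png

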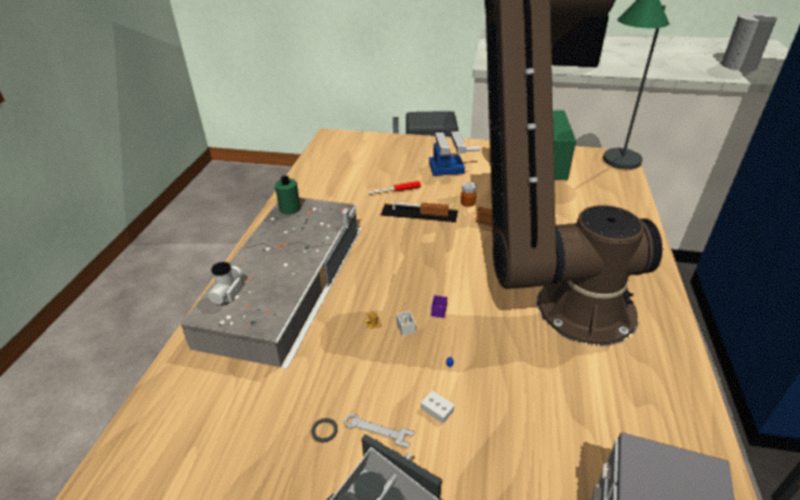

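The pictures show the ledge with its tab at scene (296,258) in the 1.25x view. The hook lies on the black pad at (318,215), and a look-alike bigger hook sits off the pad at (405,180). There is one brass tap at (422,330) and one aluminium bowl at (450,310), with a purple decoy bowl at (453,280). Now I'll measure these.

```bash
python3 - <<'E'
from h import *
for n in('scene','side'):
    C=cloud(n); f=load(n); z=C[...,2]; m=(f['d']>0)&(abs(z-90)<4)&(C[...,0]>350)&(C[...,0]<1100)&(abs(C[...,1])<500)
    m=cv2.morphologyEx(m.astype('uint8'),cv2.MORPH_OPEN,np.ones((5,5)))
    l,lab,st,ce=cv2.connectedComponentsWithStats(m); i=1+st[1:,4].argmax()
    P=C[lab==i][:,:2].astype('float32'); r=cv2.minAreaRect(P); print(n,'slab',len(P),r,cv2.boxPoints(r).round(1).tolist())
    # objects above table
    m=(f['d']>0)&(z>10)&(z<80)&(C[...,0]>250)&(C[...,0]<950)&(abs(C[...,1])<600)
    l,lab,st,ce=cv2.connectedComponentsWithStats(m.astype('uint8'))
    for i in range(1,l):
        if 25<st[i,4]<4000:
            P=C[lab==i]; r=cv2.minAreaRect(P[:,:2].astype('float32')); print((ce[i]*1.25).round(),st[i,4],P[:,2].max().round(1),np.round(r[0],1),np.round(r[1],1),round(r[2],1),f['img'][lab==i].mean(0).round())
    # black pad
    m=(f['img'].max(-1)<45)&(f['d']>0)&(abs(z-4)<6)&(C[...,0]>250)&(C[...,0]<950)
    l,lab,st,ce=cv2.connectedComponentsWithStats(m.astype('uint8'))
    for i in range(1,l):
        if st[i,4]>150:
            P=C[lab==i]; print('black',(ce[i]*1.25).round(),st[i,4],cv2.minAreaRect(P[:,:2].astype('float32')))
def q(n,u,v,z=None): return w(n,round(u/1.25),round(v/1.25),z)
print('tab',q('scene',296,250),q('scene',296,258),q('side',349,212),q('side',349,220))
print('hook', q('scene',332,207),q('scene',293,224),q('side',434,208),q('side',393,207))
E
```

```text
scene slab 15303 ((821.710693359375, 28.9061279296875), (581.5318603515625, 245.05038452148438), 86.64884948730469) [[682.4000244140625, -254.1999969482422], [927.0, -268.5], [961.0, 312.0], [716.4000244140625, 326.29998779296875]]
[343. 177.] 229 72.9 [ 355.  -453.9] [48.3 51.3] 8.3 [140. 112.  90.]
[382. 186.] 222 50.2 [ 283.  -347.7] [37.4 71.5] 79.8 [99. 65. 39.]
[270. 204.] 169 28.0 [ 610.7 -487.4] [187.5  27.2] 28.9 [206.  96.  79.]
[324. 208.] 271 41.0 [ 502.1 -366.9] [183.8  27.7] 0.6 [146. 110.  79.]
[452. 278.] 209 38.2 [382.1  76.4] [49.2 38.6] 88.2 [89. 52. 97.]
[215. 355.] 121 79.5 [938.4 -70.9] [3.939e+02 3.000e-01] 86.6 [101.  90.  77.]
[449. 309.] 229 37.8 [455.9 149.7] [41.  44.2] 28.8 [164. 161. 150.]
[516. 312.] 30 22.7 [334.9 247.8] [14.6 15.5] 64.6 [113. 110. 139.]
[422. 328.] 75 41.2 [543.  156.1] [31.1 17.3] 50.1 [167. 130.  70.]
[558. 349.] 334 25.6 [345.8 377.3] [44.9 62.4] 60.1 [217. 218. 210.]
[350. 460.] 1467 79.9 [836.3 317.4] [  4.  227.9] 86.6 [110. 107. 100.]
[606. 434.] 376 80.0 [464.2 571.3] [54.7 34. ] 47.5 [58. 59. 57.]
black [311. 223.] 367 ((505.
[... 988 characters left out ...]
4 158.5] [31.5 19.8] 9.6 [156. 114.  48.]
[405. 321.] 193 41.1 [454.6 148.8] [37.  50.6] 28.0 [159. 155. 142.]
[449. 360.] 31 22.8 [330.5 247.7] [14.9 15.5] 6.3 [ 66.  83. 138.]
[437. 405.] 356 27.4 [343.  377.1] [43.6 61.7] 61.7 [203. 201. 188.]
[370. 472.] 119 79.8 [440.3 578.8] [66.3 31. ] 10.8 [104. 104. 100.]
[398. 488.] 64 79.9 [386.2 594.9] [ 2.6 27. ] 66.8 [107. 107. 103.]
black [415. 213.] 304 ((499.5462646484375, -364.06903076171875), (63.00571060180664, 237.3852996826172), 89.41741180419922)
tab [ 682.3 -133.8  137.9] [ 685.6 -134.8  115.6] [ 688.4 -202.    90.8] [ 677.6 -162.3   91.7]
hook [ 454.8 -361.    20.9] [ 575.8 -387.3    4.3] [ 451.4 -359.1   32.5] [ 590.9 -373.2    8.2]
```

Call:
drive_tool --deltas "0.26 0.29 0 -0.015;0.26 0.29 0 -0.015;0.26 0.29 0 -0.015;0.26 0.29 0 -0.015;0.26 0.29 0 -0.015;0.26 0.29 0.01 -0.015;0.26 0.29 0.02 -0.015;0.26 0.29 0.02 -0.015;0.26 0.29 0.02 -0.015;0.26 0.29 0.02 -0.015"

```text
t: 0.93
eef_pos: [508.8, -282.0, 240.6]
tcp_rot: [-3.141, 0.0, -0.066]
ft_force: [0.8, -0.0, 0.0]
opening: 1.0
grip_force: 0.0
```

Call:
drive_tool --deltas "0.26 0.29 0 0;0.26 0.29 0 0;0.26 0.29 0 0;0.26 0.29 0 0;0 0 0 0;0 0 0 0"

```text
t: 1.43
eef_pos: [612.6, -166.0, 239.9]
tcp_rot: [-3.141, 0.001, -0.06]
ft_force: [-0.2, 0.7, -1.1]
opening: 0.999
grip_force: 0.0
```

```bash
python3 - <<'E'
from h import *
a,_=grab('wrist');save('w1',a,k=1.25)
C=cloud('wrist');f=load('wrist');z=C[...,2]
for lo,hi in((86,94),(125,145)):
    m=((f['d']>0)&(z>lo)&(z<hi)&(C[...,0]>600)).astype('uint8')
    l,lab,st,ce=cv2.connectedComponentsWithStats(m)
    for i in range(1,l):
        if st[i,4]>60: P=C[lab==i]; print(lo,(ce[i]*1.25).round(),st[i,4],np.median(P[:,2]),cv2.minAreaRect(P[:,:2].astype('float32')))
E
```

```text
86 [251.  68.] 44480 88.94211870210904 ((746.994140625, -55.92955017089844), (405.62188720703125, 98.48552703857422), 86.60282897949219)
86 [243. 142.] 1880 88.92943970400702 ((692.497314453125, -52.224395751953125), (405.4491882324219, 6.932290554046631), 86.60018157958984)
125 [358. 151.] 438 138.70989946512324 ((682.4365844726562, -145.03713989257812), (22.048147201538086, 13.390397071838379), 86.79344177246094)
```

Call:
drive_tool --deltas "0.23 0.07 0 0;0.23 0.07 0 0;0.24 0.07 0 0;0 0 -0.4 0;0 0 -0.4 0;0 0 -0.39 0;0 0 0 0"

```text
t: 2.07
eef_pos: [677.9, -147.3, 114.1]
tcp_rot: [-3.139, 0.012, -0.065]
ft_force: [-0.9, -0.0, -1.3]
opening: 0.999
grip_force: 0.0
```

Call:
drive_tool --deltas "0 0 0 0;0 0 0 0;0 0 0 0;0 0 0 0;0 0 0 0;0 0 0 0;0 0 0 0;0 0 0 0" --gripper 1

```text
t: 2.73
eef_pos: [681.9, -146.7, 122.0]
tcp_rot: [3.141, -0.0, -0.063]
ft_force: [0.4, -0.1, -0.0]
opening: 0.495
grip_force: 0.0
```

View pics/w1.png

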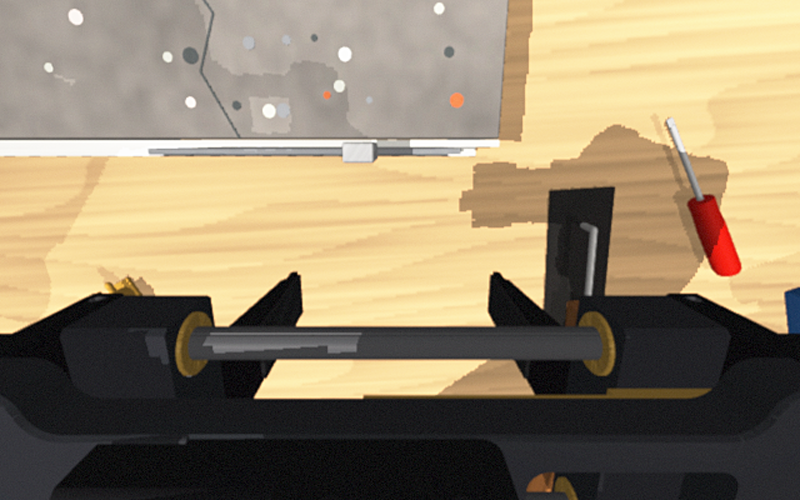

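The wrist view shows the tab at (358,151) and the hook lying straight on its pad at (585,270), with the bend end at (585,228).

Call:
drive_tool --deltas "0 0 0 0;0 0 0 0;0 0 0 0;0 0 0 0;0 0 0 0;0 0 0 0"

```text
t: 3.23
eef_pos: [682.0, -144.7, 121.5]
tcp_rot: [-3.139, 0.001, -0.063]
ft_force: [0.9, 11.1, 1.1]
opening: 0.228
grip_force: 30.0
```

Call:
drive_tool --deltas "0.009 0.15 0 0;0.015 0.25 0 0;0.018 0.3 0 0;0.018 0.3 0 0;0.018 0.3 0 0;0.018 0.3 0 0;0.018 0.3 0 0;0.018 0.3 0 0;0.012 0.2 0 0;0.006 0.1 0 0"

```text
t: 4.07
eef_pos: [697.0, 106.3, 121.6]
tcp_rot: [3.142, -0.001, -0.061]
ft_force: [3.2, -2.9, -1.1]
opening: 0.229
grip_force: 30.0
```

Call:
drive_tool --deltas "0.003 0.05 0 0;0.003 0.05 0 0;0.003 0.04 0 0;0 0 0 0"

```text
t: 4.4
eef_pos: [697.6, 115.3, 121.6]
tcp_rot: [3.139, 0.001, -0.064]
ft_force: [-0.4, -5.8, -0.1]
opening: 0.236
grip_force: 3.0
```

Call:
drive_tool --deltas "0 0 0 0;0 0 0 0;0 0 0 0;0 0 0 0;0.002 0.03 0 0;0 0 0 0;0 0 0 0" --gripper 1

```text
t: 4.98
eef_pos: [697.6, 115.1, 121.6]
tcp_rot: [3.136, 0.002, -0.065]
ft_force: [-2.7, -22.8, 1.8]
opening: 0.23
grip_force: 30.0
```

Call:
drive_tool --deltas "0 -0.02 0 0;0 0 0 0;0 0 0 0;0 0 0.1 0;0 0 0.2 0;0 0 0.3 0;0 0 0.3 0;0 0 0.2 0;0 0 0.1 0;-0.1 -0.15 0 0" --gripper 0

```text
t: 5.82
eef_pos: [689.2, 105.3, 244.6]
tcp_rot: [-3.14, -0.005, -0.061]
ft_force: [0.7, -0.3, -0.0]
opening: 0.878
grip_force: 0.0
```

Call:
drive_tool --deltas "-0.2 -0.36 0 0;-0.2 -0.36 0 0;-0.2 -0.36 0 0;-0.2 -0.36 0 0;-0.2 -0.36 0 0;-0.2 -0.36 0 0;-0.2 -0.36 0 0;-0.2 -0.36 0 0;-0.2 -0.36 0 0;-0.2 -0.36 0 0"

```text
t: 6.65
eef_pos: [486.6, -257.9, 241.6]
tcp_rot: [-3.141, 0.0, -0.063]
ft_force: [1.0, -0.0, 0.4]
opening: 0.998
grip_force: 0.0
```

Call:
drive_tool --deltas "-0.2 -0.36 0 0;-0.2 -0.36 0 0;-0.1 -0.18 0 0;0 0 0 0;0 0 0 0;0 0 0 0"

```text
t: 7.15
eef_pos: [438.2, -346.1, 241.5]
tcp_rot: [-3.141, 0.0, -0.063]
ft_force: [-1.1, -0.3, 0.1]
opening: 1.0
grip_force: 0.0
```

```bash
python3 - <<'E'
from h import *
b,_=grab('scene')
a,_=grab('wrist');save('w2',a,k=1.25)
C=cloud('wrist');f=load('wrist');z=C[...,2]
for lo,hi in((31,46),(1,8),(24,46)):
    m=((f['d']>0)&(z>lo)&(z<hi)&(C[...,0]>380)&(C[...,0]<700)&(C[...,1]<-300))
    if lo==1: m&=(f['img'].max(-1)<50)
    l,lab,st,ce=cv2.connectedComponentsWithStats(m.astype('uint8'))
    for i in range(1,l):
        if st[i,4]>60: P=C[lab==i]; r=cv2.minAreaRect(P[:,:2].astype('float32'));print(lo,(ce[i]*1.25).round(),st[i,4],np.median(P[:,2]),np.round(r[0],1),np.round(r[1],1),r[2])
# tab in scene
C=cloud('scene');z=C[...,2];m=(z>122)&(z<145)&(C[...,0]>650)&(C[...,0]<730)&(C[...,1]<250)
print('tab',C[m].mean(0),m.sum(), env.state()['eef_pos'])
E
```

```text
31 [417. 180.] 1574 36.30059910928887 [ 499.5 -370.6] [ 22.  181.5] 89.92916870117188
31 [703. 165.] 545 39.58991591073794 [ 483.8 -656.7] [41.3 95.6] 47.49354934692383
1 [412. 131.] 6341 2.837520457806079 [ 503.3 -370.6] [246.4  67.4] 0.18006207048892975
24 [565.  79.] 260 24.61525975055551 [ 561.7 -515.7] [66.4 11.2] 28.295988082885742
24 [416. 174.] 1734 36.150122432302936 [ 500.2 -370.6] [ 22.  182.8] 89.92916870117188
24 [710. 185.] 3938 28.612035440750788 [ 451.4 -679.4] [119.9 100.9] 17.2482852935791
tab [ 696.32224778 -920.10331343  134.47296877] 138 [ 438.55852052 -345.6335681   241.60537484]
```

View pics/w2.png

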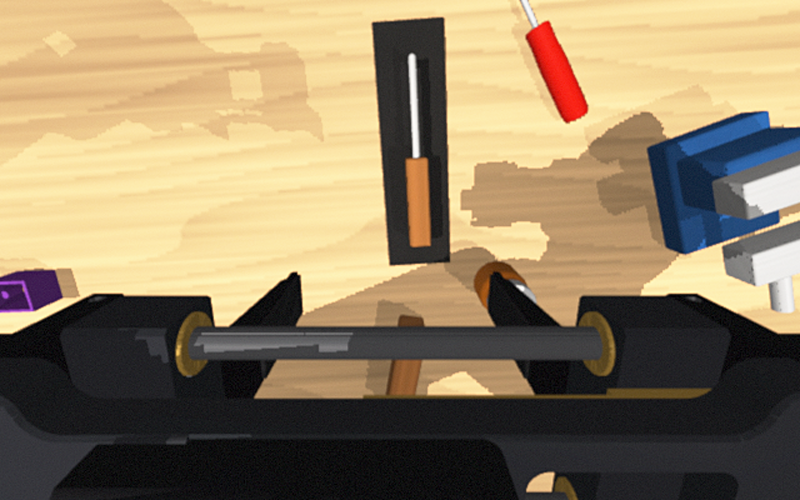

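The hook on the pad, at (418,150) in the picture, is 183 mm long and 22 mm wide. That matches the description, and the other one at (405,350) is not on the pad.

Call:
drive_tool --deltas "0.12 -0.12 0 0.01;0.115 -0.13 0 0.01;0 0 -0.4 0;0 0 -0.4 0;0 0 -0.4 0;0 0 -0.4 0;0 0 -0.25 0;0 0 -0.15 0;0 0 -0.08 0;0 0 -0.065 0"

```text
t: 8.08
eef_pos: [462.0, -370.9, 26.5]
tcp_rot: [-3.141, 0.001, 0.001]
ft_force: [-0.4, -0.5, -0.4]
opening: 1.001
grip_force: 0.0
```

Call:
drive_tool --deltas "0 0 0 0;0 0 0 0;0 0 0 0;0 0 0 0"

```text
t: 8.42
eef_pos: [461.9, -372.0, 28.3]
tcp_rot: [3.14, -0.001, -0.001]
ft_force: [-0.2, 0.5, 0.0]
opening: 0.998
grip_force: 0.0
```

Call:
drive_tool --deltas "0 0.014 0 0;0 0 0 0;0 0 0 0;0 0 0 0;0 0 0 0;0 0 0 0;0 0 0 0;0 0 0 0;0 0 0 0;0 0 0 0" --gripper 1

```text
t: 9.25
eef_pos: [461.5, -370.4, 27.1]
tcp_rot: [3.142, 0.0, -0.001]
ft_force: [0.6, 0.6, 0.7]
opening: 0.357
grip_force: 0.0
```

Call:
drive_tool --deltas "0 0 0 0;0 0 0 0;0 0 0 0;0 0 0 0;0 0 0 0"

```text
t: 9.67
eef_pos: [461.5, -370.4, 27.2]
tcp_rot: [3.141, -0.0, -0.001]
ft_force: [0.5, -0.4, -0.7]
opening: 0.231
grip_force: 30.0
```

Call:
drive_tool --deltas "0 0 0.15 0;0 0 0.25 0;0 0 0.25 0;0 0.1 0.08 0;0.02 0.3 0 -0.004;0.03 0.36 0 -0.005;0.04 0.38 0 -0.005;0.04 0.38 0 -0.005;0.04 0.38 0 0;0.04 0.37 0 0"

```text
t: 10.5
eef_pos: [481.7, -140.9, 99.6]
tcp_rot: [-3.141, 0.001, -0.061]
ft_force: [0.9, -0.5, -1.7]
opening: 0.23
grip_force: 30.0
```

Call:
drive_tool --deltas "0.03 0.35 0 0;0 0.2 0 0;0 0.05 -0.15 0;0 0 -0.2 0;0 0 -0.1 0;0 0 -0.05 0;0 0 0 0;0 0 0 0;0 0 0 0"

```text
t: 11.25
eef_pos: [485.7, -83.7, 50.7]
tcp_rot: [3.141, -0.001, -0.061]
ft_force: [0.5, -0.1, -2.2]
opening: 0.23
grip_force: 30.0
```

```bash
python3 - <<'E'
from h import *
a,_=grab('wrist');s,_=grab('scene')
O=np.array([695.3,-95.7]);A=np.array([[.9982,-.0593],[.0593,.9982]])
C=cloud('wrist');z=C[...,2];L=(C[...,:2]-O)@A.T
m=(z>40)&(z<64)&(L[...,0]>-170)&(L[...,0]<-40)&(abs(L[...,1])<20)
P=L[m];print('rod',m.sum(),P.min(0),P.max(0),np.median(z[m]),cv2.minAreaRect(P.astype('float32')))
C=cloud('scene');z=C[...,2];L=(C[...,:2]-O)@A.T
m=(z>115)&(z<145)&(L[...,0]>-30)&(L[...,0]<20)&(L[...,1]>0)&(L[...,1]<400)
print('tab',m.sum(),L[m].mean(0) if m.any() else 0)
m=(z>80)&(z<88)&(L[...,0]>-16)&(L[...,0]<-6)&(abs(L[...,1]-200)<250)
if m.any():print('door y',np.percentile(L[m][:,1],[1,99]))
E
```

```text
rod 2572 [-169.9322276    -4.70147995] [-85.55501116   2.37306329] 55.406057188367186 ((-127.74252319335938, -1.169074535369873), (7.028765678405762, 84.37969970703125), 89.96094512939453)
tab 85 [ -6.7586421  215.94160718]
door y [133.32341669 389.85901295]
```

Call:
drive_tool --deltas "0.15 -0.008 0 0;0.25 -0.012 0 0;0.3 -0.015 0 0;0.25 -0.012 0 0;0.15 -0.008 0 0;0.078 -0.005 0 0;0 0 0 0;0 0 0 0;0 0 0 0"

```text
t: 12.1
eef_pos: [602.1, -89.3, 50.2]
tcp_rot: [-3.142, 0.001, -0.06]
ft_force: [-0.5, -0.1, -2.0]
opening: 0.228
grip_force: 30.0
```

Call:
drive_tool --deltas "0 0 -0.05 0;0 0 -0.04 0;0 0 -0.03 0;0 0 0 0"

```text
t: 12.43
eef_pos: [602.7, -89.3, 37.3]
tcp_rot: [-3.141, 0.001, -0.06]
ft_force: [-0.1, -0.5, -1.6]
opening: 0.23
grip_force: 30.0
```

Call:
drive_tool --deltas "0 0 -0.05 0;0 0 -0.04 0;0 0 0 0;0 0 0 0"

```text
t: 12.77
eef_pos: [603.1, -89.3, 28.8]
tcp_rot: [-3.142, 0.001, -0.06]
ft_force: [-0.2, 0.3, -2.8]
opening: 0.232
grip_force: 30.0
```

Call:
drive_tool --deltas "-0.06 0.004 0 0;-0.1 0.006 0 0;-0.15 0.009 0 0;-0.2 0.012 0 0;-0.25 0.015 0 0;-0.25 0.015 0 0;-0.25 0.015 0 0;-0.2 0.012 0 0;-0.1 0.006 0 0;-0.04 0.002 0 0"

```text
t: 13.6
eef_pos: [442.3, -79.7, 29.6]
tcp_rot: [3.141, -0.0, -0.061]
ft_force: [2.5, 0.5, -1.1]
opening: 0.234
grip_force: 30.0
```

Call:
drive_tool --deltas "-0.03 0.002 0 0;-0.03 0.002 0 0;-0.03 0.002 0 0;0 0 0 0;0 0 0 0"

```text
t: 14.02
eef_pos: [434.4, -79.2, 29.0]
tcp_rot: [3.142, 0.0, -0.06]
ft_force: [1.2, -0.6, -1.4]
opening: 0.229
grip_force: 30.0
```

```bash
python3 - <<'E'
from h import *
a,_=grab('wrist');save('w3',a,k=1.25)
E
```

```text
(no output)
```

View pics/w3.png

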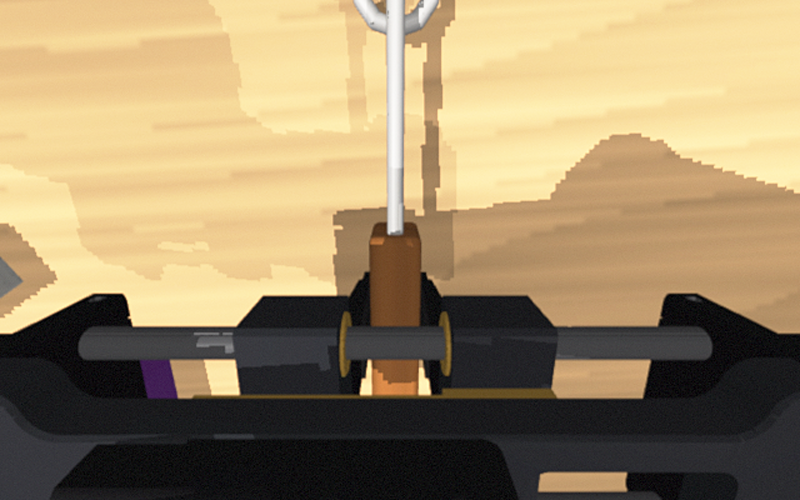

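The ring is on the hook at (396,10). I'll pull on to the stop.

Call:
drive_tool --deltas "-0.03 0.002 0 0;-0.03 0.002 0 0;0 0 0 0"

```text
t: 14.32
eef_pos: [427.6, -78.6, 29.1]
tcp_rot: [-3.141, 0.001, -0.06]
ft_force: [0.4, 0.6, -1.5]
opening: 0.229
grip_force: 30.0
```

Call:
drive_tool --deltas "-0.02 0.001 0 0;0 0 0 0;-0.02 0.001 0 0;0 0 0 0"

```text
t: 14.65
eef_pos: [426.0, -79.1, 29.4]
tcp_rot: [3.14, -0.004, -0.06]
ft_force: [9.7, 0.4, -6.0]
opening: 0.232
grip_force: 30.0
```

Call:
drive_tool --deltas "0.04 -0.002 0 0;0 0 -0.03 0;0 0 -0.025 0;0 0 0 0;0 0 0 0;0 0 0 0"

```text
t: 15.15
eef_pos: [427.9, -78.7, 23.5]
tcp_rot: [-3.141, 0.001, -0.06]
ft_force: [-0.1, -0.3, -2.8]
opening: 0.228
grip_force: 30.0
```

Call:
drive_tool --deltas "0 0 0 0;0 0 0 0;0 0 0 0;0 0 0 0;0 0 0.1 0;0 0 0.3 0;0 0 0.4 0;0 0 0.4 0;0 0 0.4 0;0 0 0.2 0" --gripper 0

```text
t: 15.98
eef_pos: [428.9, -78.9, 207.9]
tcp_rot: [3.14, -0.005, -0.06]
ft_force: [0.4, -0.6, 0.3]
opening: 0.872
grip_force: 0.0
```

Call:
drive_tool --deltas "0.04 0.38 0.07 0;0.04 0.38 0.07 0;0.04 0.38 0.07 0;0.04 0.38 0.07 0;0.04 0.38 0.07 0;0.04 0.38 0.07 0;0 0 0 0;0 0 0 0;0 0 0 0;0 0 0 0"

```text
t: 16.82
eef_pos: [452.1, 148.3, 245.4]
tcp_rot: [3.141, 0.001, -0.061]
ft_force: [-0.3, 0.1, 1.0]
opening: 1.0
grip_force: 0.0
```

```bash
cat > m.py <<'E'
from h import *
def objs():
    C=cloud('wrist');f=load('wrist');z=C[...,2]
    m=(f['d']>0)&(z>8)&(z<60)&(C[...,0]>350)&(C[...,0]<680)
    l,lab,st,ce=cv2.connectedComponentsWithStats(m.astype('uint8'))
    for i in range(1,l):
        if 80<st[i,4]<9000:
            P=C[lab==i];h=P[:,2].max();T=P[P[:,2]>np.percentile(P[:,2],98)-5]
            for Q in(P,T):
                r=cv2.minAreaRect(Q[:,:2].astype('float32'));print((ce[i]*1.25).round(),len(Q),round(h,1),np.round(r[0],1),np.round(r[1],1),round(r[2],1),f['img'][lab==i].mean(0).round())
E
python3 - <<'E'
from m import *
a,_=grab('wrist');save('w4',a,k=1.25);objs();print(env.state()['eef_pos'])
E
```

```text
[633. 109.] 6091 37.3 [509.7 -84.9] [231.9 267.4] 86.7 [154. 141. 131.]
[633. 109.] 1453 37.3 [506.2 -82.7] [ 22.1 260.1] 86.6 [154. 141. 131.]
[384. 129.] 274 40.6 [542.2 151.4] [29.9 18.7] 2.1 [232. 185.  76.]
[384. 129.] 150 40.6 [540.5 152.4] [25.6  7.5] 23.8 [232. 185.  76.]
[393. 216.] 538 36.9 [454.1 148.7] [36.5 44. ] 29.0 [192. 190. 186.]
[393. 216.] 305 36.9 [454.1 148.8] [36.4 44. ] 28.8 [192. 190. 186.]
[397. 210.] 112 29.2 [457.5 145.1] [11.4 21.5] 38.5 [221. 191. 130.]
[397. 210.] 32 29.2 [460.5 138.3] [6.6 6.7] 85.0 [221. 191. 130.]
[ 18. 276.] 2368 53.7 [403.9 562.1] [ 14.5 116.9] 72.2 [36. 38. 38.]
[ 18. 276.] 286 53.7 [405.8 560.5] [  8.1 110.9] 70.3 [36. 38. 38.]
[463. 276.] 892 36.4 [379.9  75.4] [44.5 37. ] 88.0 [102.  52. 115.]
[463. 276.] 329 36.4 [379.9  75.4] [44.4 37. ] 88.0 [102.  52. 115.]
[216. 301.] 285 22.9 [362.8 365.2] [40.9 18.2] 59.2 [174. 172. 167.]
[216. 301.] 165 22.9 [362.7 365.3] [40.9 17.9] 59.5 [174. 172. 167.]
[452.19593691 148.17910963 245.46577222]
```

View pics/w4.png

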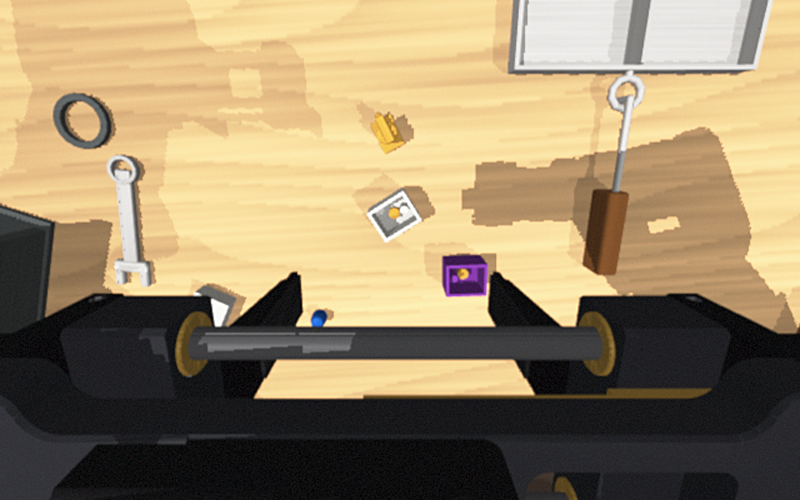

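The view shows the ring on the hook at (626,92), with the tray out and empty. There is one tap at (385,128) and one bowl at (393,213). The purple one at (465,275) is the decoy.

Call:
drive_tool --deltas "0.22 0.01 0 0.038;0.22 0.01 0 0.038;0.22 0.01 0 0.038;0.23 0.01 0 0.038;0 0 -0.4 0;0 0 -0.4 0;0 0 -0.4 0;0 0 -0.35 0;0 0 -0.2 0;0 0 -0.1 0" --gripper 0.35

```text
t: 17.7
eef_pos: [540.2, 151.7, 57.7]
tcp_rot: [-3.141, 0.004, 0.415]
ft_force: [0.1, -0.4, -0.8]
opening: 0.648
grip_force: 0.0
```

Call:
drive_tool --deltas "0 0 -0.1 0;0 0 -0.1 0;0 0 -0.1 0;0 0 -0.05 0;0 0 0 0;0 0 0 0"

```text
t: 18.2
eef_pos: [541.5, 153.3, 26.0]
tcp_rot: [3.141, -0.0, 0.417]
ft_force: [0.7, 0.6, 0.3]
opening: 0.649
grip_force: 0.0
```

Call:
drive_tool --deltas "0 0 -0.01 0;0 0 0 0;0 0 0 0;0 0 0 0;0 0 0 0;0 0 0 0;0 0 0 0;0 0 0 0;0 0 0 0;0 0 0 0" --gripper 1

```text
t: 19.03
eef_pos: [541.3, 153.3, 24.7]
tcp_rot: [3.142, -0.0, 0.417]
ft_force: [-0.2, -0.7, 1.9]
opening: 0.206
grip_force: 30.0
```

Call:
drive_tool --deltas "0 0 0.1 0;0 0 0.2 0;0 0 0.3 0;0 0 0.3 0;0.1 -0.1 0.1 -0.025;0.15 -0.3 0 -0.038;0.2 -0.33 0 -0.038;0.2 -0.33 0 -0.038;0.2 -0.33 0 -0.013;0.125 -0.33 0 0"

```text
t: 19.87
eef_pos: [640.1, -20.6, 125.4]
tcp_rot: [3.141, -0.001, -0.063]
ft_force: [0.3, 1.0, -1.5]
opening: 0.207
grip_force: 30.0
```

Call:
drive_tool --deltas "0 -0.1 0 0;0 -0.07 -0.1 0;0 0 -0.25 0;0 0 -0.25 0;0 0 -0.15 0;0 0 -0.08 0;0 0 -0.05 0;0 0 -0.03 0;0 0 0 0;0 0 0 0"

```text
t: 20.7
eef_pos: [639.1, -35.6, 34.4]
tcp_rot: [3.141, -0.001, -0.06]
ft_force: [0.3, 0.5, -1.3]
opening: 0.204
grip_force: 30.0
```

Call:
drive_tool --deltas "0 0 -0.015 0;0 0 0 0;0 0 0 0"

```text
t: 20.95
eef_pos: [639.1, -35.8, 32.8]
tcp_rot: [3.141, -0.001, -0.06]
ft_force: [0.5, 0.2, 0.9]
opening: 0.202
grip_force: 30.0
```

Call:
drive_tool --deltas "0 0 0 0;0 0 0 0;0 0 0 0;0 0 0 0;0 0 0.1 0;0 0 0.2 0;0 0 0.4 0;0 0 0.4 0;0 0 0.4 0;0 0 0.4 0" --gripper 0.45

```text
t: 21.78
eef_pos: [638.3, -35.7, 225.0]
tcp_rot: [3.141, -0.0, -0.06]
ft_force: [-0.2, -0.3, -0.2]
opening: 0.548
grip_force: 0.0
```

```bash
python3 - <<'E'
from m import *
a,_=grab('wrist');save('w5',a,k=1.25);
O=np.array([695.3,-95.7]);A=np.array([[.9982,-.0593],[.0593,.9982]])
C=cloud('wrist');z=C[...,2];L=(C[...,:2]-O)@A.T
f=load('wrist');m=(f['d']>0)&(z>37)&(z<70)&(L[...,0]<-12)&(abs(L[...,1]-56)<50)
print(m.sum(),L[m].mean(0),z[m].max())
m=(f['d']>0)&(z>20)&(z<40)&(L[...,0]<-12)&(abs(L[...,1])<112)
print(L[m].min(0),L[m].max(0),env.state()['eef_pos'])
E
```

```text
245 [-61.62336102  56.22260817] 48.33016311932914
[-257.86369928 -111.99995932] [-12.1488725  111.99594151] [640.87843969 -35.97512916 233.34117862]
```

View pics/w5.png

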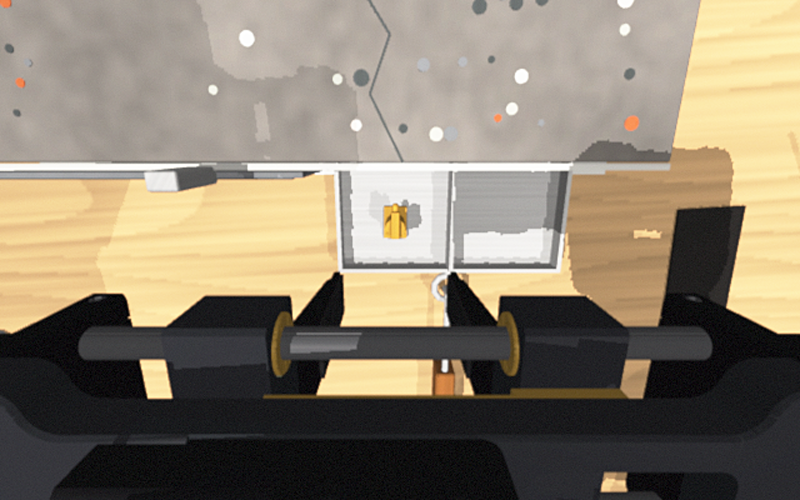

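The tap stands upright in the left bay at (396,222). Next I'll re-check the bowl.

Call:
drive_tool --deltas "-0.28 0.265 0 0;-0.28 0.265 0 0;-0.28 0.265 0 0;-0.28 0.265 0 0;-0.28 0.265 0 0;-0.28 0.265 0 0;-0.28 0.265 0 0;0 0 0 0;0 0 0 0;0 0 0 0" --gripper 0.35

```text
t: 22.67
eef_pos: [443.3, 149.8, 222.7]
tcp_rot: [-3.141, -0.001, -0.06]
ft_force: [0.2, 0.2, 0.5]
opening: 0.652
grip_force: 0.0
```

```bash
python3 - <<'E'
from m import *
grab('wrist');objs();print(env.state()['eef_pos'])
E
```

```text
[647. 108.] 6587 36.9 [502.  -85.5] [232.  251.8] 87.4 [155. 142. 131.]
[647. 108.] 1604 36.9 [498.5 -81.8] [ 22.8 244.6] 87.1 [155. 142. 131.]
[588.   8.] 316 27.4 [623.7 -35.7] [27.1 13.5] 85.2 [202. 159.  69.]
[588.   8.] 25 27.4 [625.3 -34. ] [10.1  1.7] 82.0 [202. 159.  69.]
[394. 212.] 593 36.9 [454.2 148.9] [36.2 44.1] 28.8 [197. 196. 192.]
[394. 212.] 350 36.9 [454.2 148.9] [36.1 44.1] 28.8 [197. 196. 192.]
[398. 206.] 124 29.6 [456.3 144.1] [11.3 21.1] 21.1 [227. 198. 134.]
[398. 206.] 37 29.6 [460.1 138.3] [7.6 7. ] 24.1 [227. 198. 134.]
[  8. 270.] 1106 29.8 [404.9 565.7] [ 13.7 117.1] 68.9 [38. 39. 39.]
[  8. 270.] 221 29.8 [406.4 560. ] [  7.8 109.6] 70.8 [38. 39. 39.]
[469. 271.] 741 36.5 [380.1  75.5] [44.4 36.8] 87.9 [107.  54. 121.]
[469. 271.] 275 36.5 [380.1  75.2] [44.  36.8] 88.0 [107.  54. 121.]
[443.55772613 149.4034759  222.49853723]
```

Call:
drive_tool --deltas "0.05 0 0 -0.036;0.05 0 0 -0.036;0 -0.005 -0.2 -0.036;0 0 -0.2 -0.036;0 0 -0.2 -0.036;0 0 -0.2 -0.036;0 0 -0.2 -0.036;0 0 -0.2 -0.036;0 0 -0.15 -0.033;0 0 -0.15 0"

```text
t: 23.55
eef_pos: [454.5, 132.5, 68.7]
tcp_rot: [-3.124, 0.037, -1.057]
ft_force: [0.8, -0.1, 0.6]
opening: 0.651
grip_force: 0.0
```

Call:
drive_tool --deltas "0.006 0 -0.15 0;0 0 -0.15 0;0 0 -0.1 0;0 0 -0.06 0;0 0 -0.02 0;0 0 0 0;0 0 0 0;0 0 0 0"

```text
t: 24.22
eef_pos: [454.7, 134.6, 22.8]
tcp_rot: [-3.123, 0.035, -1.049]
ft_force: [-0.3, 0.5, 0.4]
opening: 0.652
grip_force: 0.0
```

```bash
python3 - <<'E'
from m import *
s=env.state();print(s['joints'].round(3),s['ft_force'],s['moment'].round(2),s['tau'].round(1))
E
```

```text
[0.127 0.627 2.108 0.101 0.404 2.655] [-0.29637924  0.54339909  0.44039445] [0.08 0.04 0.03] [ -0.1 -52.9  -9.3   0.   -0.1  -0. ]
```

Call:
drive_tool --deltas "0 0 0.1 0;0 0 0.2 0;0 0 0.3 0;0 0 0.3 0.038;0 0 0.1 0.038;0 0 0 0.038;0 0 0 0.038;0 0 0 0.038;0 0 0 0.038;0 0 0 0.038"

```text
t: 25.05
eef_pos: [454.3, 134.6, 123.5]
tcp_rot: [-3.123, 0.034, -0.208]
ft_force: [-0.0, 0.0, -0.7]
opening: 0.653
grip_force: 0.0
```

Call:
drive_tool --deltas "0 0 0 0.038;0 0 0 0.038;0 0 0 0.038;0 0 0 0.038;0 0 0 0.038;0 0 0 0.038;0 0 0 0.038;0 0 0 0.038;0 0 0 0.038;0 0 0 0.038"

```text
t: 25.88
eef_pos: [454.3, 134.6, 123.4]
tcp_rot: [-3.125, 0.035, 0.986]
ft_force: [0.1, -0.2, 0.7]
opening: 0.65
grip_force: 0.0
```

Call:
drive_tool --deltas "0 0 0 0.038;0 0 0 0.038;0 0 0 0.038;0 0 0 0.038;0 0 0 0.038;0 0 0 0.038;0 0 0 0.038;0 0 0 0.03;0 0 0 0;0 0 0 0"

```text
t: 26.72
eef_pos: [454.4, 134.6, 123.1]
tcp_rot: [-3.125, 0.036, 1.907]
ft_force: [-0.0, 0.3, -0.3]
opening: 0.65
grip_force: 0.0
```

Call:
drive_tool --deltas "0 0.07 0 0.027;0 0.073 0 0.026;0 0 -0.2 0;0 0 -0.25 0;0 0 -0.2 0;0 0 -0.15 0;0 0 -0.1 0;0 0 -0.06 0;0 0 -0.03 0;0 0 0 0"

```text
t: 27.55
eef_pos: [454.4, 148.9, 23.2]
tcp_rot: [-3.124, 0.035, 2.075]
ft_force: [-0.1, -0.3, -0.2]
opening: 0.652
grip_force: 0.0
```

Call:
drive_tool --deltas "0 0 0 0;0 0 0 0"

```text
t: 27.72
eef_pos: [454.7, 149.0, 23.9]
tcp_rot: [-3.125, 0.036, 2.076]
ft_force: [-0.5, 0.4, 0.9]
opening: 0.65
grip_force: 0.0
```

Call:
drive_tool --deltas "0 0 0 0;0 0 0 0;0 0 0 0;0 0 0 0;0 0 0 0;0 0 0 0;0 0 0 0;0 0 0.1 0;0 0 0.25 0;0 0 0.35 0" --gripper 1

```text
t: 28.55
eef_pos: [453.1, 148.6, 92.7]
tcp_rot: [-3.119, 0.034, 2.076]
ft_force: [0.7, -0.2, -0.8]
opening: 0.374
grip_force: 29.9
```

Call:
drive_tool --deltas "0.1 -0.15 0.3 0.03;0.2 -0.3 0 0.036;0.2 -0.35 0 0.036;0.2 -0.35 0 0.036;0.2 -0.35 0 0.036;0.2 -0.35 0 0.036;0.2 -0.35 0 0.036;0.2 -0.3 0 0.036;0.15 -0.25 0 0.036;0.124 -0.22 0 0.003"

```text
t: 29.38
eef_pos: [631.3, -148.3, 123.6]
tcp_rot: [-3.124, 0.035, 3.085]
ft_force: [0.7, 0.6, -2.0]
opening: 0.38
grip_force: 29.9
```

Call:
drive_tool --deltas "0 0 0 0;0 0 0 0"

```text
t: 29.55
eef_pos: [630.4, -147.0, 123.1]
tcp_rot: [-3.124, 0.035, 3.076]
ft_force: [-0.1, 0.3, -1.4]
opening: 0.378
grip_force: 29.9
```

Call:
drive_tool --deltas "0 0 -0.15 0;0 0 -0.25 0;0 0 -0.2 0;0 0 -0.12 0;0 0 -0.08 0;0 0 -0.05 0;0 0 -0.03 0;0 0 -0.02 0;0 0 0 0;0 0 0 0"

```text
t: 30.38
eef_pos: [630.9, -146.2, 33.8]
tcp_rot: [-3.123, 0.036, 3.079]
ft_force: [0.6, 0.1, -1.2]
opening: 0.38
grip_force: 29.9
```

Call:
drive_tool --deltas "0 0 -0.01 0;0 0 0 0;0 0 0 0"

```text
t: 30.63
eef_pos: [630.8, -146.2, 32.4]
tcp_rot: [-3.124, 0.036, 3.078]
ft_force: [0.8, 0.3, -0.9]
opening: 0.378
grip_force: 29.9
```

Release, rise, and move back towards the hook while turning the tool half round, so the camera looks ahead again.

Call:
drive_tool --deltas "0 0 -0.003 0;0 0 0 0;0 0 0 0;0 0 0 0;0 0 0.1 0;0 0 0.2 0;0 0 0.4 0;0 0 0.4 0;0 0 0.4 -0.038;0 0 0.4 -0.038" --gripper 0.45

```text
t: 31.47
eef_pos: [630.2, -146.0, 224.8]
tcp_rot: [-3.124, 0.036, 2.835]
ft_force: [0.8, 0.9, 0.1]
opening: 0.55
grip_force: 0.0
```

Call:
drive_tool --deltas "-0.1 0.04 0 -0.038;-0.1 0.04 0 -0.038;-0.1 0.04 0 -0.038;-0.1 0.04 0 -0.038;-0.1 0.04 0 -0.038;-0.1 0.04 0 -0.038;-0.1 0.04 0 -0.038;-0.1 0.04 0 -0.038;-0.1 0.04 0 -0.038;-0.1 0.04 0 -0.038" --gripper 0.35

```text
t: 32.3
eef_pos: [530.1, -105.8, 222.7]
tcp_rot: [-3.124, 0.036, 1.64]
ft_force: [0.4, 0.3, -0.8]
opening: 0.65
grip_force: 0.0
```

Call:
drive_tool --deltas "0 0.03 0 -0.038;0 0.03 0 -0.038;0 0.03 0 -0.038;0 0.03 0 -0.038;0 0.03 0 -0.038;0 0.03 0 -0.038;0 0.03 0 -0.038;0 0.03 0 -0.038;0 0.03 0 -0.038;0 0.03 0 -0.038"

```text
t: 33.13
eef_pos: [530.6, -75.9, 222.7]
tcp_rot: [-3.124, 0.035, 0.446]
ft_force: [0.1, -0.2, -0.3]
opening: 0.65
grip_force: 0.0
```

Call:
drive_tool --deltas "0 0 0 -0.038;0 0 0 -0.038;0 0 0 -0.038;0 0 0 -0.038;0 0 0 0;0 0 0 0"

```text
t: 33.63
eef_pos: [530.6, -76.1, 222.5]
tcp_rot: [-3.124, 0.035, -0.022]
ft_force: [0.1, -0.4, 0.6]
opening: 0.647
grip_force: 0.0
```

```bash
python3 - <<'E'
from m import *
a,_=grab('wrist');save('w6',a,k=1.25);print(env.state()['eef_pos'],env.state()['tcp_rot'])
E
```

```text
[530.64107349 -76.11370046 222.35714817] [-3.12368652  0.03488669 -0.0212773 ]
```

View pics/w6.png

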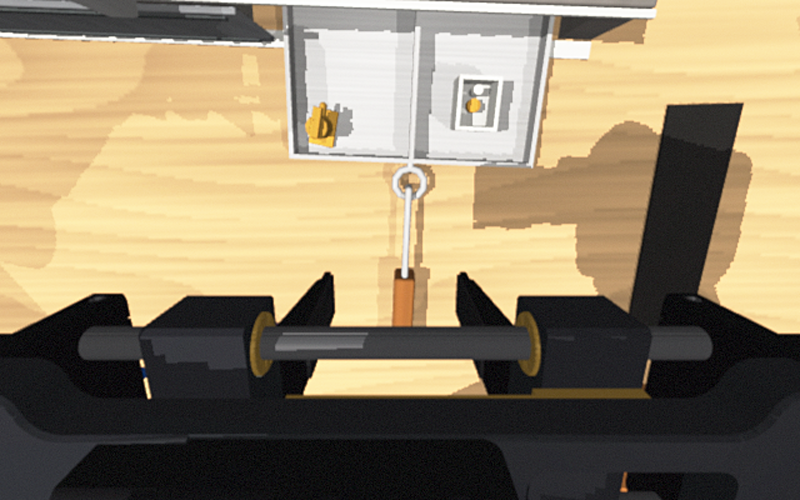

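The bowl stands in the right bay at (477,103). The tap has been knocked towards the front-left of its own bay, at (322,125). I'll check that it is still upright.

```bash
python3 - <<'E'
from m import *
O=np.array([695.3,-95.7]);A=np.array([[.9982,-.0593],[.0593,.9982]])
C=cloud('wrist');z=C[...,2];L=(C[...,:2]-O)@A.T;f=load('wrist')
for lo in(10,36,42):
    m=(f['d']>0)&(z>lo)&(z<70)&(L[...,0]<-20)&(L[...,0]>-108)&(abs(L[...,1]-60)<48)
    print(lo,m.sum(),L[m].min(0),L[m].max(0),np.median(z[m]),z[m].max(),cv2.minAreaRect(L[m].astype('float32')))
save('w6c',f['img'],(220,20,360,150),5)
E
```

```text
10 671 [-104.1358098    71.89616727] [-64.17614282  98.68277159] 34.74839697362319 48.78370133689009 ((-83.43014526367188, 84.58361053466797), (23.586711883544922, 39.25653076171875), 79.99473571777344)
36 330 [-95.69480002  75.47044326] [-68.81468672  94.70005661] 45.83980634128582 48.78370133689009 ((-82.96241760253906, 83.1977310180664), (19.238828659057617, 25.5306396484375), 56.06302261352539)
42 206 [-95.60109148  76.59478872] [-68.81468672  90.22477955] 46.73709119031011 48.78370133689009 ((-82.8175048828125, 82.15190887451172), (12.784687042236328, 26.39043617248535), 79.37678527832031)
```

View pics/w6c.png

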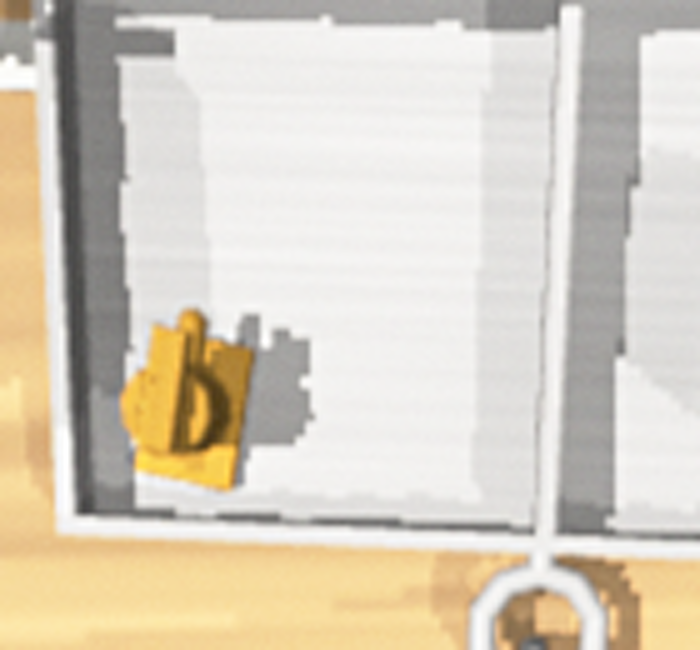

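The tap is upright and inside the left bay. Next I'll re-grip the hook.

Call:
drive_tool --deltas "-0.25 0 0 -0.007;-0.35 -0.01 0 -0.006;-0.3 -0.01 0 0;-0.127 -0.006 -0.2 0;0 0 -0.35 0;0 0 -0.4 0;0 0 -0.4 0;0 0 -0.3 0;0 0 -0.15 0;0 0 -0.1 0"

```text
t: 34.52
eef_pos: [427.4, -78.5, 30.0]
tcp_rot: [-3.123, 0.038, -0.062]
ft_force: [0.3, -0.3, -0.0]
opening: 0.65
grip_force: 0.0
```

Call:
drive_tool --deltas "0 0 -0.05 0;0 0 -0.03 0;0 0 0 0;0 0 0 0"

```text
t: 34.85
eef_pos: [428.3, -78.8, 24.5]
tcp_rot: [-3.124, 0.034, -0.065]
ft_force: [-0.3, 0.3, 0.5]
opening: 0.65
grip_force: 0.0
```

Call:
drive_tool --deltas "0 0 0 0;0 0 0 0;0 0 0 0;0 0 0 0;0 0 0 0;0 0 0 0;0 0 0 0;0 0 0 0;0 0 0 0;0 0 0 0" --gripper 1

```text
t: 35.68
eef_pos: [428.0, -78.7, 24.0]
tcp_rot: [-3.124, 0.035, -0.066]
ft_force: [-0.2, -0.1, 2.8]
opening: 0.229
grip_force: 30.0
```

Call:
drive_tool --deltas "0 0 0.02 0;0 0 0.02 0;0.03 -0.002 0 0;0.06 -0.004 0 0;0.1 -0.006 0 0;0.15 -0.009 0 0;0.2 -0.012 0 0;0.2 -0.012 0 0;0.2 -0.012 0 0;0.2 -0.012 0 0"

```text
t: 36.52
eef_pos: [543.1, -85.5, 27.7]
tcp_rot: [-3.123, 0.037, -0.066]
ft_force: [-3.0, 0.2, -1.5]
opening: 0.23
grip_force: 30.0
```

Call:
drive_tool --deltas "0.2 -0.012 0 0;0.15 -0.009 0 0;0.12 -0.007 0 0;0.1 -0.006 0 0;0.06 -0.004 0 0;0.03 -0.002 0 0;0 0 0 0;0 0 0 0"

```text
t: 37.18
eef_pos: [607.9, -89.5, 27.8]
tcp_rot: [-3.124, 0.035, -0.066]
ft_force: [-0.2, -0.6, -2.0]
opening: 0.226
grip_force: 30.0
```

Call:
drive_tool --deltas "0.02 -0.001 0 0;0.02 -0.001 0 0;0 0 0 0;0 0 0 0"

```text
t: 37.52
eef_pos: [611.1, -89.6, 27.8]
tcp_rot: [-3.123, 0.038, -0.066]
ft_force: [-4.5, -0.3, -0.2]
opening: 0.234
grip_force: 30.0
```

Call:
drive_tool --deltas "0.015 -0.001 0 0;0 0 0 0;0.015 -0.001 0 0;0 0 0 0"

```text
t: 37.85
eef_pos: [611.8, -89.5, 27.3]
tcp_rot: [-3.122, 0.043, -0.066]
ft_force: [-14.4, 1.3, 1.8]
opening: 0.231
grip_force: 30.0
```

Call:
drive_tool --deltas "-0.05 0.003 0 0;-0.03 0.002 0 0;0 0 0 0;0 0 0.08 0;0 0 0.1 0;0 0 0.06 0;0 0 0 0;0 0 0 0"

```text
t: 38.52
eef_pos: [607.4, -89.6, 52.7]
tcp_rot: [-3.124, 0.034, -0.066]
ft_force: [-0.6, 0.3, -1.2]
opening: 0.231
grip_force: 30.0
```

Call:
drive_tool --deltas "-0.1 0.006 0 0;-0.25 0.015 0 0;-0.35 0.02 0 0;-0.35 0.02 0 0;-0.25 0.015 0 0;-0.1 0.006 0 0;0 0 0.2 0;0 0 0.25 0;0 0 0 0;0 0 0 0"

```text
t: 39.35
eef_pos: [468.1, -81.6, 97.7]
tcp_rot: [-3.124, 0.032, -0.066]
ft_force: [0.7, -0.7, -1.7]
opening: 0.231
grip_force: 30.0
```

```bash
python3 - <<'E'
from m import *
a,_=grab('wrist');s,_=grab('side');save('w7',np.hstack([a[:,160:480],s[80:,100:420][:320].repeat(1,0) if 0 else cv2.resize(s[100:300,120:280],(320,400))]),k=1.25);st=env.state();print(st['eef_pos'],st['tcp_rot'])
C=cloud('wrist');z=C[...,2];f=load('wrist');zt=st['eef_pos'][2]
m=(f['d']>0)&(z>zt-20)&(z<zt+20)&(C[...,0]>480)&(C[...,0]<640)&(abs(C[...,1]+85)<35)
P=C[m];print(cv2.minAreaRect(P[:,:2].astype('float32')),np.median(z[m]))
for a0 in(510,540,570,590):
    q=P[abs(P[:,0]-a0)<5];print(a0,len(q),np.median(q,0) if len(q) else 0)
E
```

```text
[467.09910045 -81.27971295  96.28655593] [-3.12355903  0.03562647 -0.06609378]
((535.423095703125, -81.0185317993164), (110.83325958251953, 33.88198471069336), 0.011337951757013798) 103.24748608037586
510 286 [509.60986625 -84.69519226 101.99614099]
540 297 [540.04062093 -87.02892872 102.40971464]
570 367 [570.09413259 -89.22197607 102.73594256]
590 210 [587.6107487  -90.09876577 102.84783226]
```

View pics/w7.png

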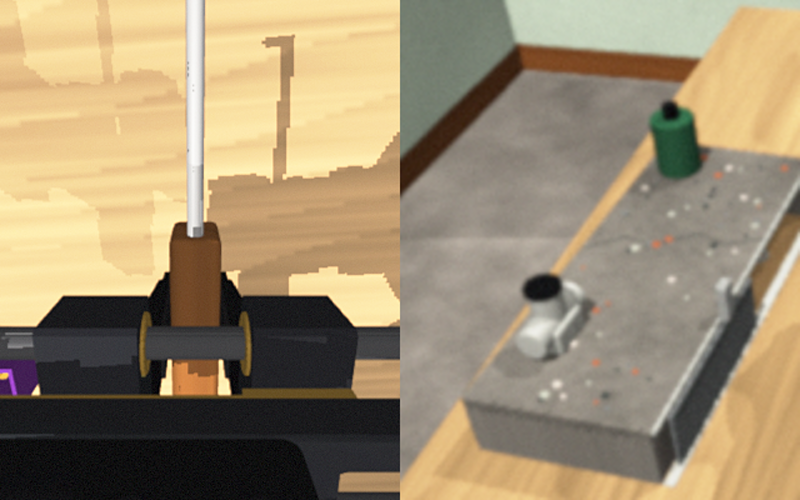

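The hook is held level and the tray is back under the slab. The door is still open at its stop, visible in the right half at (730,300). Now I'll return the hook to its pad.

Call:
drive_tool --deltas "0 -0.1 0 0.004;0 -0.25 0 0.006;0 -0.35 0 0.006;0 -0.38 0 0.005;0 -0.38 0 0;0 -0.38 0 0;-0.01 -0.38 0 0;-0.02 -0.35 0 0;-0.02 -0.22 0 0;-0.006 -0.1 0 0"

```text
t: 40.28
eef_pos: [460.7, -373.1, 95.2]
tcp_rot: [-3.123, 0.036, -0.003]
ft_force: [0.0, 0.3, -1.6]
opening: 0.229
grip_force: 30.0
```

Call:
drive_tool --deltas "0 0 0 0;0 0 0 0;0 0 0 0"

```text
t: 40.53
eef_pos: [461.4, -368.7, 96.3]
tcp_rot: [-3.122, 0.036, 0.001]
ft_force: [-0.2, 0.5, -2.3]
opening: 0.229
grip_force: 30.0
```

Call:
drive_tool --deltas "0 0 -0.15 0;0 0 -0.2 0;0 0 -0.15 0;0 0 -0.08 0;0 0 -0.05 0;0 0 -0.02 0;0 0 0 0;0 0 0 0;0 0 0 0"

```text
t: 41.28
eef_pos: [461.6, -370.4, 32.6]
tcp_rot: [-3.124, 0.035, -0.0]
ft_force: [-0.1, -0.1, -1.3]
opening: 0.229
grip_force: 30.0
```

Call:
drive_tool --deltas "0 0 -0.025 0;0 0 -0.02 0;0 0 0 0;0 0 0 0"

```text
t: 41.62
eef_pos: [461.7, -370.5, 27.9]
tcp_rot: [-3.124, 0.035, -0.0]
ft_force: [1.0, 0.9, 3.9]
opening: 0.229
grip_force: 30.0
```

Call:
drive_tool --deltas "0 0 0 0;0 0 0 0;0 0 0 0;0 0 0 0;0 0 0 0;0 0 0.1 0;0 0 0.3 0;0 0 0.4 0;0 0 0.4 0;0 0 0.4 0" --gripper 0.2

```text
t: 42.45
eef_pos: [461.0, -370.0, 189.9]
tcp_rot: [-3.123, 0.036, -0.0]
ft_force: [0.1, -0.5, 0.6]
opening: 0.795
grip_force: 0.0
```

Call:
drive_tool --deltas "-0.1 0.1 0.4 0;-0.1 0.1 0.1 0;0 0 0 0;0 0 0 0;0 0 0 0"

```text
t: 42.87
eef_pos: [441.5, -350.5, 236.0]
tcp_rot: [-3.123, 0.036, -0.0]
ft_force: [-0.2, -0.7, -0.5]
opening: 0.801
grip_force: 0.0
```

```bash
python3 - <<'E'
from m import *
a,_=grab('wrist');print(env.state()['eef_pos'])
C=cloud('wrist');f=load('wrist');z=C[...,2]
for lo,hi in((31,46),(1,8)):
    m=((f['d']>0)&(z>lo)&(z<hi)&(C[...,0]>380)&(C[...,0]<700)&(C[...,1]<-300)&(C[...,1]>-440))
    if lo==1: m&=(f['img'].max(-1)<50)
    l,lab,st,ce=cv2.connectedComponentsWithStats(m.astype('uint8'))
    for i in range(1,l):
        if st[i,4]>60: P=C[lab==i]; r=cv2.minAreaRect(P[:,:2].astype('float32'));print(lo,st[i,4],np.median(P[:,2]),np.round(r[0],1),np.round(r[1],1),r[2])
E
```

```text
[ 441.56823121 -350.53474307  235.59670494]
31 1638 36.31537237060394 [ 500.2 -370.4] [181.7  21.7] 0.5368567705154419
1 6988 2.812550166809416 [ 503.2 -370.8] [246.4  67.5] 0.29486212134361267
```

The hook is back within 1 mm of its first place. Next is the door.

Call:
drive_tool --deltas "0.1 0.2 0 -0.005;0.18 0.33 0 -0.005;0.18 0.33 0 -0.005;0.19 0.33 0 -0.004;0.19 0.33 0 0;0.19 0.33 0 0;0.19 0.33 0 0;0.19 0.33 0 0;0.19 0.33 0 0;0.19 0.33 0 0"

```text
t: 43.75
eef_pos: [621.4, -31.7, 234.9]
tcp_rot: [-3.123, 0.038, -0.06]
ft_force: [0.6, -0.7, 0.4]
opening: 0.8
grip_force: 0.0
```

Call:
drive_tool --deltas "0.19 0.33 0 0;0.19 0.33 0 0;0.19 0.33 0 0;0.19 0.33 0 0;0.01 0.16 0 0;0 0 0 0;0 0 0 0;0 0 0 0"

```text
t: 44.42
eef_pos: [697.3, 113.5, 235.7]
tcp_rot: [-3.124, 0.037, -0.06]
ft_force: [-0.6, -0.6, 0.5]
opening: 0.801
grip_force: 0.0
```

```bash
python3 - <<'E'
from m import *
a,_=grab('wrist');print(env.state()['eef_pos'])
C=cloud('wrist');f=load('wrist');z=C[...,2]
m=((f['d']>0)&(z>120)&(z<145)&(C[...,0]>660)&(C[...,0]<730)).astype('uint8')
l,lab,st,ce=cv2.connectedComponentsWithStats(m)
for i in range(1,l):
    if st[i,4]>60: P=C[lab==i]; print(st[i,4],np.median(P[:,2]),cv2.minAreaRect(P[P[:,2]>133][:,:2].astype('float32')))
E
```

```text
[697.32673623 113.15453352 236.15535993]
452 138.41744535473734 ((698.5460205078125, 114.26667785644531), (21.77620506286621, 13.374823570251465), 86.70327758789062)
```

Call:
drive_tool --deltas "0.008 0.01 -0.2 0;0 0 -0.3 0;0 0 -0.3 0;0 0 -0.2 0;0 0 -0.1 0;0 0 -0.04 0;0 0 0 0;0 0 0 0"

```text
t: 45.13
eef_pos: [699.0, 115.1, 124.1]
tcp_rot: [-3.123, 0.034, -0.061]
ft_force: [0.3, -0.2, 0.3]
opening: 0.798
grip_force: 0.0
```

Call:
drive_tool --deltas "0 0 0 0;0 0 0 0;0 0 0 0;0 0 0 0;0 0 0 0;0 0 0 0;0 0 0 0;0 0 0 0;0 0 0 0;0 0 0 0" --gripper 1

```text
t: 45.97
eef_pos: [698.3, 114.9, 122.6]
tcp_rot: [-3.125, 0.036, -0.06]
ft_force: [0.0, -4.6, 0.6]
opening: 0.233
grip_force: 30.0
```

Call:
drive_tool --deltas "0 0 0 0;0 0 0 0;-0.009 -0.15 0 0;-0.015 -0.25 0 0;-0.018 -0.3 0 0;-0.018 -0.3 0 0;-0.018 -0.3 0 0;-0.018 -0.3 0 0;-0.018 -0.3 0 0;-0.018 -0.3 0 0"

```text
t: 46.8
eef_pos: [685.0, -106.0, 122.6]
tcp_rot: [-3.123, 0.034, -0.06]
ft_force: [4.8, 3.0, -3.6]
opening: 0.227
grip_force: 30.0
```

Call:
drive_tool --deltas "-0.012 -0.2 0 0;-0.006 -0.1 0 0;-0.003 -0.05 0 0;-0.002 -0.03 0 0;0 0 0 0;0 0 0 0"

```text
t: 47.3
eef_pos: [682.9, -141.8, 122.6]
tcp_rot: [-3.124, 0.035, -0.059]
ft_force: [1.7, -2.0, -2.2]
opening: 0.231
grip_force: 30.0
```

Call:
drive_tool --deltas "-0.002 -0.03 0 0;0 0 0 0;-0.001 -0.02 0 0;0 0 0 0;0 0 0 0"

```text
t: 47.72
eef_pos: [682.7, -144.8, 122.6]
tcp_rot: [-3.121, 0.036, -0.059]
ft_force: [3.0, 11.5, -1.3]
opening: 0.234
grip_force: 30.1
```

Call:
drive_tool --deltas "-0.001 -0.015 0 0;0 0 0 0;0 0 0 0"

```text
t: 47.97
eef_pos: [682.7, -144.9, 122.6]
tcp_rot: [-3.119, 0.036, -0.059]
ft_force: [3.6, 20.5, -0.9]
opening: 0.23
grip_force: 30.1
```

Call:
drive_tool --deltas "0 0.01 0 0;0 0 0 0;0 0 0 0;0 0 0 0;0 0 0 0;0 0 0.1 0;0 0 0.3 0;0 0 0.4 0;-0.3 0 0.2 0;-0.4 0 0 0" --gripper 0.2

```text
t: 48.8
eef_pos: [614.6, -148.6, 227.7]
tcp_rot: [-3.126, 0.027, -0.059]
ft_force: [0.7, -1.1, 0.2]
opening: 0.795
grip_force: 0.0
```

Call:
drive_tool --deltas "-0.1 0 0.1 0;0 0 0 0;0 0 0 0;0 0 0 0"

```text
t: 49.13
eef_pos: [603.3, -148.2, 232.8]
tcp_rot: [-3.124, 0.035, -0.06]
ft_force: [0.2, 1.0, -0.8]
opening: 0.802
grip_force: 0.0
```

```bash
python3 - <<'E'
from m import *
a,_=grab('wrist');save('w8',a,k=1.25);s,_=grab('scene');save('s8',s,k=1.25)
C=cloud('wrist');f=load('wrist');z=C[...,2]
m=((f['d']>0)&(z>120)&(z<145)&(C[...,0]>660)&(C[...,0]<730)).astype('uint8')
l,lab,st,ce=cv2.connectedComponentsWithStats(m)
for i in range(1,l):
    if st[i,4]>60: P=C[lab==i]; print(st[i,4],cv2.minAreaRect(P[P[:,2]>133][:,:2].astype('float32')))
E
```

```text
476 ((682.293701171875, -144.78152465820312), (21.348852157592773, 13.305602073669434), 86.56875610351562)
```

View pics/s8.png

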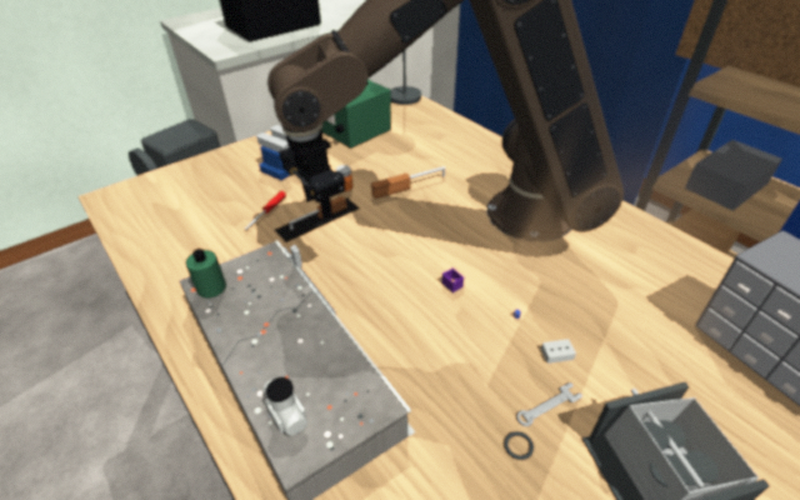

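The door is shut: the tab is back at (682.3, -144.8), where it started. The hook is on its pad and the bystanders haven't moved. Handing in.

```bash
python3 -c "
from cell import env
print(env.job_done())"
```

```text
the job is handed in; nothing more can be done
None
```

I handed the job in: the one fuel tap present is in the tray's left bay and the one float bowl is in the right bay, the tray is home, the door is shut, and the hook is back on its pad, within about 1 mm of where it was.

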